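# Stack the matching tier on the pen drying rack

## Task

Stack the pen drying rack: take the tier whose four corner posts match the four corner sockets of the low base frame (the long tier, not the short one) and set it on the base frame with every post right down in its socket. Keep hold of it until its posts are down in the sockets, then let go and leave it standing. Leave the short tier where it is.

Things in the scene. Friction and masses are not known exactly. Their poses are not given: they have to be found in the camera images.
- base_frame: low pale wooden base frame, 204 x 154 mm, fixed to the table; a square open-topped socket at each corner, 34 mm wide inside, 44 outside, 30 high, floor 5 mm above the table. Socket centres 160 mm apart along x, 110 along y. Rails and slats 16 mm high with a dark wood blank (23 mm high) fixed on them. Origin: centre of its underside; z up. Same when turned half round
- long_tier: loose pale wooden rack tier, 174 x 124 mm, 0.35 kg, left or right of the base, standing on four round corner posts 14 mm thick (feet tapered to 8 over 9 mm), 160 mm apart along x, 110 along y, to fit the sockets. Slatted deck 70 to 84 mm over the feet, post tops 92. Origin: midway between the feet, at foot height; z up; 5 mm above the base's origin once seated. Same when turned half round
- long_tier_grip (a point): middle of the long tier's handle, on the centre line of a round wooden bar 16 mm thick and 104 mm long, along the tier's x axis over the deck's middle, 126 mm above its feet, held by thin steel pins 40 mm either side of this point. Pinch here from above, fingers closing along y; 34 mm clear between bar and deck. Axes as the long tier's
- short_tier: loose pale wooden rack tier built as the long one, with the same heights and handle, but shorter: 114 x 124 mm, posts 100 mm apart along x (too close for the sockets), 110 along y. To be left alone. Origin: midway between the feet, at foot height; z up. It stands on the other side of the base from the long tier
Mind the look-alikes: they are no part of the job. What is shaped like the long_tier but blue is not meant.

How it is judged:
By the outcome, as a careful person would: the job done as asked, in the order asked, and still so for the second after the job is handed in, with the robot touching nothing.
It also fails if it takes over 35 s, if anything falls off the work surface, if the arm or the gripper's body presses on something with over 40 N, if the wrist force passes 120 N, or if a joint passes its speed limit or range.

## Robot

A 7-joint arm with a two-finger parallel gripper is mounted at the origin on a cart in front of the work surface, level with it; the furniture and walls round the work are solid. World frame = base frame: x ahead of the robot, y to its left, z up, the work surface at z = 0. Lengths are in m, angles in degrees, forces in N, time in s.
With the tool pointing down it reaches from about 0.425 to 0.875 m from the base axis. Payload 4.7 kg.
Tool frame: the origin (TCP) lies midway between the tips of the shut fingers; the grasp point (between the pads) lies 19 mm behind it; z points along the fingers, y is the line along which they close (so a half turn about z gives the same grasp; the last joint's range is limited). The gripper opens to 87 mm and grips with 3 to 60 N. Pads are 19 mm wide; open, the fingers measure 117 mm over their backs; the gripper's body (75 mm by 190 mm) begins 51 mm behind the grasp point.
Start: joints at [-74.708, 18.392, -4.016, 83.108, 1.295, 78.541, -3.26], TCP at [0.163, 0.629, 0.223] pointing down, gripper open.
Joint ranges: [-163.93, 163.93], [-17.29, 119.83], [-79.2, 71.16], [3.27, 140.29], [-89.18, 269.18], [5.43, 117.66], [-154.24, 154.24]. Speed limits (degrees/s): [147.25, 147.25, 180, 180, 180, 180, 180].

## Interface

Orientations are given as [roll, pitch, yaw] about the fixed x, y, z axes, in that order (R = Rz(yaw) Ry(pitch) Rx(roll)).
In Python, from cell import env, viewer, boxes_of, masks_of gives the robot as it stands. The module is installed in compiled form; this text tells all that it offers.
- The arm moves only by the tool apply_moves, never from a script. Its argument "moves" is a list of rows, each a list of 7 numbers: the shift along the tool's x, y, z scaled (see below), then the turn, a rotation vector about the tool's x, y, z scaled (see below), then the opening, from 0 (shut) to 1 (fully open). A call has 1 to 20 rows; each row is the pose to reach, as a shift and turn from the pose commanded when the call began, along the tool's axes at that moment; what a row does not reach only later rows make up. The controller multiplies each number of a shift by 0.2 m and each number of a turn by 1.5 rad. A row lasts 1/10 s, in which the tool goes at most 50 mm and 8.59 degrees, less where a joint would pass 70% of its speed; a pose out of reach is approached as far as the arm can. A call with a number of a shift or a turn outside -1 to 1 is refused whole. A call with a gripper value outside its range is refused whole. The fingers move at their own pace and stop on an object; "grip_force" is the grip in N (left out, the last holds). Time passes only in rows, so rows that repeat a pose let the fingers close. It gives the time, the measured TCP pose, the force, the opening and the grip force at its end, in the units of the state.
- env.get_obs(): the state, without advancing time (a new reading comes with each control period).
- viewer.read_camera(name): name is "scene" or "top" or "wrist"; returns the picture (384x512x3 uint8, red, green, blue); there is no depth.
- viewer.get_calibration(name): a dict with "fov_y" (degrees; the focal length in pixels is half the picture's height over the tangent of half this angle, whatever the lens; pixels are square), "cx", "cy" (the principal point, pixels), "position" and "orientation" of the camera in the world. Camera axes: x right, y up, looking along -z (the intrinsics and any distortion apply to the point x, -y, -z); pixel columns grow to the right and rows downward; lengths in m; the calibration is good to about 2 mm. The wrist camera is an equidistant fisheye: a pixel r from the principal point sees the ray r / f radians off the axis. A picture is of the moment at which its call begins: read the wrist's pose just before it. get_calibration takes no time and is no camera call; for the wrist camera it gives the pose at the moment of the call.
- env.sign_off(): hands the job in; it is judged then, once.
Trained networks look in the newest picture that a camera, given by its name, has taken for a name from the list of things; names that differ only in an ending like _2 or _b are one class to them, and where a whole thing is asked for, a point or a joint stands for the part that bears it (a point fixed in the world has none). Each returns a list of dicts, best first, with "conf" (0 to 1); they miss things now and then, are a little off and sometimes report something else, mostly with a low value. They report only what shows in the picture. A call takes as long as a camera call. They do not tell look-alikes from the thing itself.
- boxes_of(camera, target): "location" ([column, row] in pixels, amid what is visible of it).
- masks_of(camera, target): "pixels" (384x512 bool, what is visible of it) and "location" ([column, row] in pixels, amid what is visible of it).
The state is a dict: "time_s": time; "qpos": joint angles; "joint_velocities": joint speeds; "effort": joint torques, N m; "tool_pos": TCP position; "tool_rot": TCP orientation; "force": force on the tool from outside, world axes, zero at the start; "wrist_torque": the same for the moment, N m; "grip_width": finger opening in m; "grasp_force": force on a finger pad.
Only numpy, scipy, OpenCV 4.12 (cv2) and the standard library are available. Lean on these libraries where they do the work, as an engineer would, in place of code of your own. Each camera call takes 0.05 s, during which the arm holds its last target. There are 200 camera calls.

## Working session

There is one attempt and no reset: what is moved stays moved. The work goes in short steps, Python scripts to look and compute and a tool call to move; the robot and the scene stay as the last step left them, time stands still between calls to the robot, and variables do not carry over. Pictures are saved under pics/ and viewed, at most 10 in all, crops included, and the job is handed in when it is done.

Besides the shell and the picture viewer there is one more tool, called after "Request:" as a command line: name --pt "numbers of a row" for each row, then --argument value for the rest. apply_moves: Moves the arm, as the interface text tells. Shifts and turns lie within -1 to 1; 1 stands for 0.2 m of shift or 1.5 rad of turn. Its arguments: {"type":"object","properties":{"moves":{"type":"array","items":{"type":"array","items":{"type":"number","minimum":-1,"maximum":1}}},"grip_force":{"type":"number"}},"required":["moves"]}

```bash
mkdir -p pics; cat > h.py <<'E'
import numpy as np, cv2
from scipy.spatial.transform import Rotation as R
from cell import env, viewer, boxes_of, masks_of
def cal(n):
    c=viewer.get_calibration(n); return c
E
python3 - <<'E'
from h import *
ims=[]
for n in ("scene","top"):
    print(n,cal(n)); im=viewer.read_camera(n); cv2.imwrite(f"pics/{n}0.png",im[:,:,::-1])
    for t in ("base_frame","long_tier","short_tier","long_tier_grip"):
        print(t,[(np.round(d["location"]),round(d["conf"],2)) for d in boxes_of(n,t)])
print(env.get_obs())
E
```

```text
scene {'fov_y': 54.77687575673312, 'cx': 256.2040507742577, 'cy': 187.5274700680059, 'position': array([-0.13954302, -1.0018282 ,  1.07655037]), 'orientation': array([ 48.53450744,  -0.78275647, -34.87284859])}
base_frame [(array([250., 184.]), 0.76)]
long_tier [(array([315., 290.]), 0.63)]
short_tier [(array([203., 143.]), 0.97)]
long_tier_grip [(array([280., 233.]), 0.77), (array([324., 289.]), 0.61)]
top {'fov_y': 53.16206882826939, 'cx': 249.0255270051327, 'cy': 189.93304442460476, 'position': array([ 0.42999873, -0.1160622 ,  1.54406738]), 'orientation': array([  2.62302271,   0.87463506, -89.76818706])}
base_frame [(array([221., 174.]), 0.84)]
long_tier [(array([372., 208.]), 0.91), (array([314., 209.]), 0.74)]
short_tier [(array([140., 195.]), 0.57)]
long_tier_grip [(array([309., 202.]), 0.68), (array([373., 210.]), 0.64)]
{'time_s': 0.5, 'qpos': array([-74.70929047,  18.39433877,  -4.01747177,  83.10981091,
         1.29528952,  78.54093985,  -3.26166954]), 'joint_velocities': array([ 0.10540658, -0.12353271, -0.02376703, -0.11004157,  0.02313602,
       -0.10357619,  0.01851133]), 'effort': array([ 3.73866715e-04, -4.90598273e+01, -4.02277233e-01, -3.12464190e+01,
       -6.35846704e-02,  3.46154720e-02,  4.84677514e-05]), 'tool_pos': array([0.16257484, 0.62934098, 0.22253949]), 'tool_rot': array([1.79999931e+02, 2.66706753e-03, 1.65517826e+02]), 'force': array([-0.03591122,  0.11731131,  0.00086874]), 'wrist_torque': array([ 0.02214071, -0.05600623,  0.03503199]), 'grasp_force': 0.0, 'grip_width': 0.0873946282874435}
```

```bash
python3 - <<'E'
from h import *
a=cv2.imread("pics/top0.png"); b=cv2.imread("pics/scene0.png")
a=cv2.resize(a[110:290,60:460],None,fx=2,fy=2,interpolation=cv2.INTER_CUBIC)
cv2.imwrite("pics/topc.png",a)
b=cv2.resize(b[80:380,110:460],None,fx=2,fy=2,interpolation=cv2.INTER_CUBIC)
cv2.imwrite("pics/scenec.png",b)
E
```

```text
(no output)
```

View pics/topc.png

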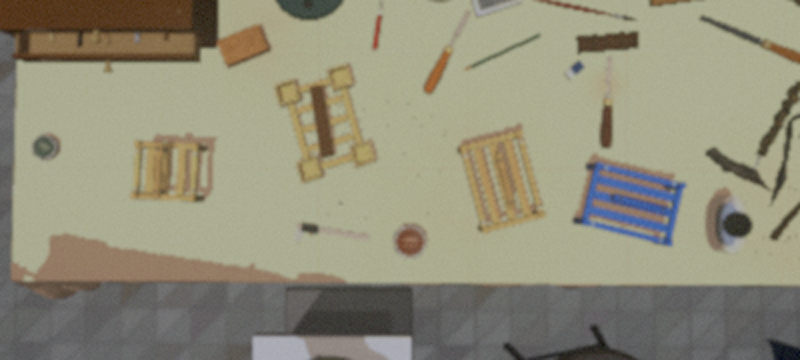

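View pics/scenec.png

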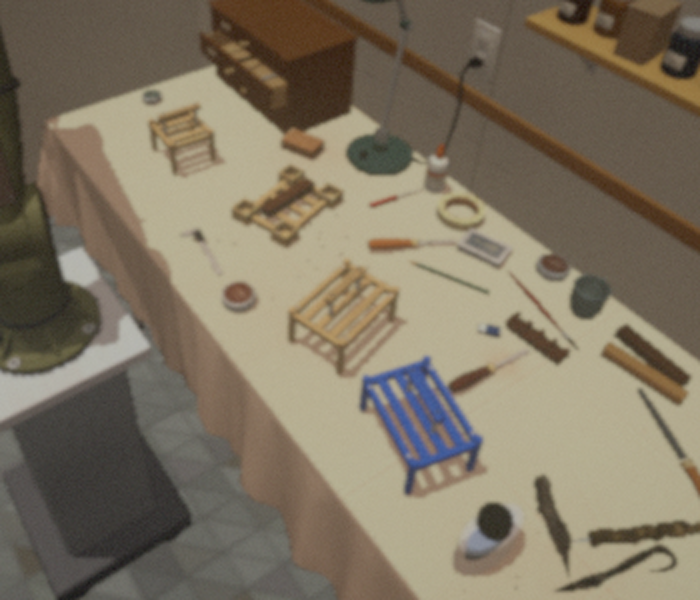

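Candidates for the long tier in the top view are the wooden tier at about (310,199), the blue tier at about (374,210) and the small wooden tier at about (147,195). The one at (310,199) fits: it is pale wood and long. The blue one is the look-alike and the one at (147,195) is the short tier. The base is at about (222,171). Next I fit silhouettes for the poses.

```bash
cat >> h.py <<'E'
from scipy.optimize import minimize
def proj(n,c,P):
    q=(P-c["position"])@R.from_euler("xyz",c["orientation"],degrees=True).as_matrix()
    q=q*[1,-1,-1]; f=192/np.tan(np.radians(c["fov_y"])/2)
    if n=="wrist":
        r=np.linalg.norm(q[:,:2],axis=1); th=np.arctan2(r,q[:,2]); uv=q[:,:2]*(f*th/np.maximum(r,1e-9))[:,None]
    else: uv=f*q[:,:2]/q[:,2:]
    return uv+[c["cx"],c["cy"]]
def box(cx,cy,lx,ly,z0,z1):
    return np.array([[cx+a*lx/2,cy+b*ly/2,z] for a in(-1,1) for b in(-1,1) for z in(z0,z1)])
S4=[(a,b) for a in(-1,1) for b in(-1,1)]
LONG=[box(a*.08,b*.055,.014,.014,0,.092) for a,b in S4]+[box(0,0,.174,.124,.07,.084),box(0,0,.104,.016,.118,.134)]
BASE=[box(a*.08,b*.055,.044,.044,0,.030) for a,b in S4]+[box(0,b*.055,.16,.02,0,.016) for b in(-1,1)]+[box(a*.08,0,.02,.11,0,.016) for a in (-1,1)]
U=4
def render(n,c,parts,p,fill=True):
    m=np.zeros((384*U,512*U),np.uint8); x,y,w=p[:3]; z=p[3] if len(p)>3 else 0
    M=R.from_euler("z",w,degrees=True).as_matrix()
    for b in parts:
        uv=proj(n,c,b@M.T+[x,y,z]); h=cv2.convexHull(np.round((uv+.5)*U*16).astype(np.int32))
        cv2.fillConvexPoly(m,h,1,shift=4)
    return fillm(m) if fill else m
def fillm(m):
    k,_=cv2.findContours(m.astype(np.uint8),cv2.RETR_EXTERNAL,cv2.CHAIN_APPROX_NONE)
    o=np.zeros(m.shape,np.uint8); cv2.drawContours(o,k,-1,1,-1); return o
def fit(views,parts,p0):
    T=[fillm(cv2.morphologyEx(cv2.resize(m.astype(np.float32),None,fx=U,fy=U,interpolation=cv2.INTER_LINEAR)>.5 and 0 if False else (cv2.resize(m.astype(np.float32),None,fx=U,fy=U)>.5).astype(np.uint8),cv2.MORPH_CLOSE,np.ones((9,9)))) for _,_,m in views]
    def cost(p):
        s=0
        for (n,c,_),t in zip(views,T):
            r=render(n,c,parts,p); s+=1-(r&t).sum()/max(1,(r|t).sum())
        return s/len(views)
    best=None
    for w in (p0[2],p0[2]+20,p0[2]-20):
        q=[p0[0],p0[1],w]
        s=minimize(cost,q,method="Nelder-Mead",options=dict(initial_simplex=[q,[q[0]+.02,q[1],w],[q[0],q[1]+.02,w],[q[0],q[1],w+8]],maxiter=120,xatol=1e-4,fatol=1e-5))
        if best is None or s.fun<best.fun: best=s
    return best.x,best.fun
E
sed -i 's/cv2.resize(m.astype(np.float32),None,fx=U,fy=U,interpolation=cv2.INTER_LINEAR)>.5 and 0 if False else //' h.py
python3 - <<'E'
from h import *
def ray(c,u,z):
    f=192/np.tan(np.radians(c["fov_y"])/2); d=R.from_euler("xyz",c["orientation"],degrees=True).apply([(u[0]-c["cx"])/f,-(u[1]-c["cy"])/f,-1])
    return c["position"]+d*(z-c["position"][2])/d[2]
V={"top":{}, "scene":{}}
exp={"top":{"long_tier":(310,199),"base_frame":(222,171)},"scene":{"long_tier":(282,235),"base_frame":(252,184)}}
for n in V:
    im=viewer.read_camera(n)
    for t in ("long_tier","base_frame"):
        ds=masks_of(n,t); 
        for d in ds: print(n,t,d["conf"],d["location"],d["pixels"].sum())
        ds=[d for d in ds if np.hypot(*(np.array(d["location"])-exp[n][t]))<18]
        if ds: V[n][t]=ds[0]["pixels"]
for t,parts,z in (("long_tier",LONG,.08),("base_frame",BASE,.02)):
    g=ray(cal("top"),exp["top"][t],z); print(t,g)
    vs=[(n,cal(n),V[n][t]) for n in V if t in V[n]]
    for s in [vs]+[[v] for v in vs]:
        print([v[0] for v in s],fit(s,parts,[g[0],g[1],15]))
E
```

```text
top long_tier 0.57 [375.3, 208.4] 1207
top long_tier 0.56 [314.6, 199.2] 1091
top base_frame 0.71 [219.8, 172.7] 1353
scene long_tier 0.66 [318.6, 286.8] 1931
scene long_tier 0.23 [202.1, 142.5] 631
scene base_frame 0.58 [251.8, 182.7] 1084
long_tier [ 0.46321627 -0.32569978  0.08      ]
['top'] (array([ 0.46161273, -0.32959461, 15.95760134]), np.float64(0.0837450295216291))
['top'] (array([ 0.46161273, -0.32959461, 15.95760134]), np.float64(0.0837450295216291))
base_frame [0.57498699 0.01562713 0.02      ]
['top', 'scene'] (array([5.75915378e-01, 1.64286658e-02, 1.66071970e+01]), np.float64(0.0684842616920121))
['top'] (array([5.76591897e-01, 1.51047687e-02, 1.68455768e+01]), np.float64(0.07020663655439774))
['scene'] (array([5.75568216e-01, 1.66467466e-02, 1.66579057e+01]), np.float64(0.06287044877222692))
```

```bash
cat >> h.py <<'E'
def mv(p0,y0,p1,y1):
    A=R.from_euler("xyz",[180,0,y0],degrees=True); B=R.from_euler("xyz",[180,0,y1],degrees=True)
    print(np.round(A.inv().apply(np.array(p1)-p0)/.2,4),np.round((A.inv()*B).as_rotvec()/1.5,4))
E
python3 - <<'E'
from h import *
W=[([.1626,.6293,.2225],165.5),([.32,.50,.26],135),([.46,.33,.28],105),([.54,.16,.30],75),([.55,-.02,.30],45),([.51,-.19,.30],16),([.46,-.33,.30],16)]
for a,b in zip(W,W[1:]): mv(*a,*b)
E
```

```text
[-0.9238 -0.4289 -0.1875] [ 0.     -0.      0.3549]
[-1.096  -0.1061 -0.1   ] [ 0.     -0.      0.3491]
[-0.9246  0.1664 -0.1   ] [ 0.     -0.      0.3491]
[-0.8564  0.2812  0.    ] [ 0.     -0.      0.3491]
[-0.7425  0.4596  0.    ] [ 0.     -0.      0.3374]
[-0.4333  0.604   0.    ] [0. 0. 0.]
```

Request:
apply_moves --pt "-0.92 -0.43 -0.19 0 0 0.355 1" --pt "-0.92 -0.43 -0.19 0 0 0.355 1" --pt "-0.92 -0.43 -0.19 0 0 0.355 1" --pt "-0.92 -0.43 -0.19 0 0 0.355 1" --pt "-0.92 -0.43 -0.19 0 0 0.355 1"

```text
time_s: 1.3
tool_pos: [0.3272, 0.4949, 0.2627]
tool_rot: [179.8, 0.2, 134.3]
force: [0.4, -0.1, 0.5]
grip_width: 0.087
grasp_force: 0.0
```

Request:
apply_moves --pt "-1 -0.11 -0.1 0 0 0.35 1" --pt "-1 -0.11 -0.1 0 0 0.35 1" --pt "-1 -0.11 -0.1 0 0 0.35 1" --pt "-1 -0.11 -0.1 0 0 0.35 1" --pt "-1 -0.11 -0.1 0 0 0.35 1"

```text
time_s: 1.8
tool_pos: [0.451, 0.3358, 0.282]
tool_rot: [179.8, 0.2, 104.2]
force: [0.1, 0.6, -0.2]
grip_width: 0.0866
grasp_force: 0.0
```

Request:
apply_moves --pt "-0.95 0.17 -0.1 0 0 0.35 1" --pt "-0.95 0.17 -0.1 0 0 0.35 1" --pt "-0.95 0.17 -0.1 0 0 0.35 1" --pt "-0.95 0.17 -0.1 0 0 0.35 1" --pt "-0.95 0.17 -0.1 0 0 0.35 1"

```text
time_s: 2.3
tool_pos: [0.53, 0.1605, 0.3019]
tool_rot: [179.8, 0.1, 74.1]
force: [0.1, -0.4, -0.4]
grip_width: 0.0871
grasp_force: 0.0
```

Request:
apply_moves --pt "-0.85 0.28 0 0 0 0.35 1" --pt "-0.85 0.28 0 0 0 0.35 1" --pt "-0.85 0.28 0 0 0 0.35 1" --pt "-0.85 0.28 0 0 0 0.35 1" --pt "-0.85 0.28 0 0 0 0.35 1"

```text
time_s: 2.8
tool_pos: [0.5365, -0.0154, 0.3011]
tool_rot: [179.9, -0.0, 44.3]
force: [0.1, 0.2, -0.1]
grip_width: 0.087
grasp_force: 0.0
```

```bash
cat > look.py <<'E'
from h import *
import sys
def look(t,parts,p0,tag,z=0):
    c=cal("wrist"); im=viewer.read_camera("wrist"); cv2.imwrite(f"pics/{tag}.png",im[:,:,::-1])
    ds=masks_of("wrist",t); M=R.from_euler("z",p0[2],degrees=True).as_matrix()
    e=proj("wrist",c,np.array([[p0[0],p0[1],.03]]))[0]; print("expected",e,[(d["location"],round(d["conf"],2),d["pixels"].sum()) for d in ds])
    d=min(ds,key=lambda d:np.hypot(*(np.array(d["location"])-e)))
    r=fit([("wrist",c,d["pixels"])],parts,p0); print(r)
    v=cv2.resize(im[:,:,::-1],None,fx=1.5,fy=1.5,interpolation=cv2.INTER_CUBIC)
    m=cv2.resize(render("wrist",c,parts,r[0],False),(768,576),interpolation=cv2.INTER_NEAREST)
    k,_=cv2.findContours(m,cv2.RETR_CCOMP,cv2.CHAIN_APPROX_NONE); cv2.drawContours(v,k,-1,(0,0,255),1)
    cv2.imwrite(f"pics/{tag}o.png",v)
E
python3 -c "
from look import *
look('base_frame',BASE,[.576,.016,16.6],'wb')
print(env.get_obs()['time_s'])"
```

```text
expected [254.76994068 125.55037038] [([255.5, 125.6], 0.97, np.int64(8894))]
(array([5.72501426e-01, 1.60023244e-02, 1.65362220e+01]), np.float64(0.04825305027096183))
2.9
```

View pics/wbo.png

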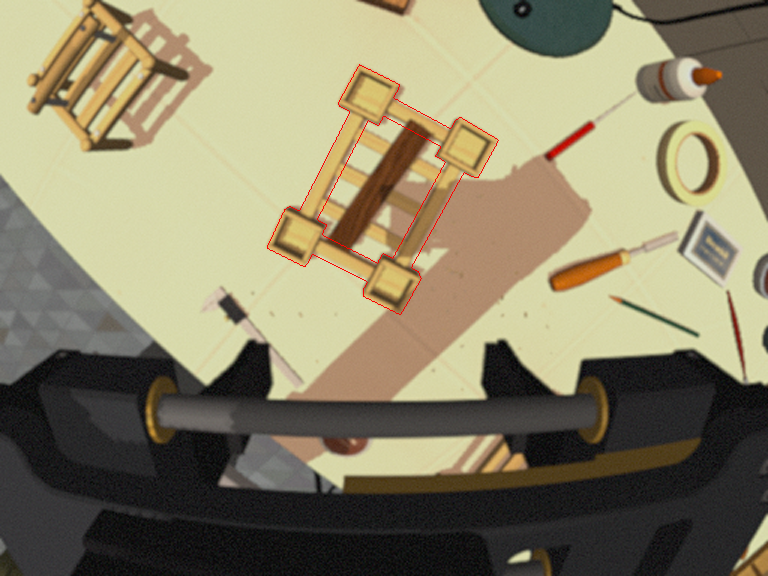

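Request:
apply_moves --pt "-0.75 0.42 0 0 0 0.33 1" --pt "-0.75 0.42 0 0 0 0.33 1" --pt "-0.75 0.42 0 0 0 0.33 1" --pt "-0.75 0.42 0 0 0 0.33 1" --pt "-0.75 0.42 0 0 0 0.33 1"

```text
time_s: 3.4
tool_pos: [0.4886, -0.1777, 0.3009]
tool_rot: [180.0, -0.0, 16.2]
force: [1.2, -0.2, -0.4]
grip_width: 0.0875
grasp_force: 0.0
```

Request:
apply_moves --pt "-0.3 0.5 0 0 0 0 1" --pt "-0.3 0.5 0 0 0 0 1" --pt "-0.3 0.5 0 0 0 0 1" --pt "-0.3 0.5 0 0 0 0 1" --pt "-0.3 0.5 0 0 0 0 1"

```text
time_s: 3.9
tool_pos: [0.4617, -0.2855, 0.3001]
tool_rot: [-179.9, -0.0, 16.7]
force: [0.3, 0.7, -0.0]
grip_width: 0.0873
grasp_force: 0.0
```

```bash
python3 -c "
from look import *
look('long_tier',LONG,[.4616,-.3296,15.96],'wt')
o=env.get_obs();print(o['time_s'],o['qpos'])"
```

```text
expected [279.62220611 167.85118387] [([286.8, 178.6], 0.87, np.int64(8162)), ([394.0, 228.0], 0.58, np.int64(2478))]
(array([ 0.45696942, -0.32819405, 15.0905692 ]), np.float64(0.03738092947175986))
4.0 [-19.11167397   3.91213962  51.08422469  92.9071526   -3.10679386
  84.690777   -41.05566021]
```

View pics/wto.png

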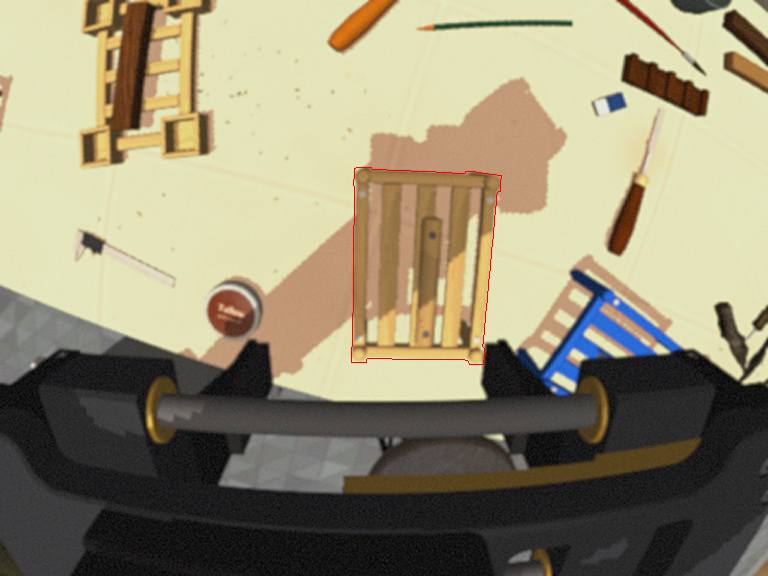

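```bash
python3 -c "
from h import *
mv([.4617,-.2855,.3001],16.7,[.459,-.329,.108],15.3)"
```

```text
[-0.0754  0.2044  0.9605] [ 0.     -0.      0.0163]
```

Request:
apply_moves --pt "-0.075 0.204 0.3 0 0 0.016 1" --pt "-0.075 0.204 0.5 0 0 0.016 1" --pt "-0.075 0.204 0.65 0 0 0.016 1" --pt "-0.075 0.204 0.75 0 0 0.016 1" --pt "-0.075 0.204 0.85 0 0 0.016 1" --pt "-0.075 0.204 0.93 0 0 0.016 1" --pt "-0.075 0.204 0.96 0 0 0.016 1" --pt "-0.075 0.204 0.96 0 0 0.016 1"

```text
time_s: 4.8
tool_pos: [0.4573, -0.3309, 0.108]
tool_rot: [-179.9, 0.0, 15.1]
force: [-0.6, 0.7, 0.2]
grip_width: 0.0874
grasp_force: 0.0
```

Request:
apply_moves --pt "0 0 0 0 0 0 0.1" --pt "0 0 0 0 0 0 0" --pt "0 0 0 0 0 0 0" --pt "0 0 0 0 0 0 0" --pt "0 0 0 0 0 0 0" --pt "0 0 0 0 0 0 0" --pt "0 0 0 0 0 0 0" --pt "0 0 0 0 0 0 0" --grip_force 40

```text
time_s: 5.6
tool_pos: [0.457, -0.332, 0.1085]
tool_rot: [-180.0, -0.0, 15.0]
force: [-0.4, -0.2, 0.4]
grip_width: 0.031
grasp_force: 0.0
```

Fingers are still closing.

Request:
apply_moves --pt "0 0 0 0 0 0 0" --pt "0 0 0 0 0 0 0" --pt "0 0 0 0 0 0 0" --pt "0 0 0 0 0 0 0" --pt "0 0 0 0 0 0 0"

```text
time_s: 6.1
tool_pos: [0.457, -0.3315, 0.1085]
tool_rot: [-180.0, -0.0, 15.0]
force: [-1.2, 2.4, 2.1]
grip_width: 0.0144
grasp_force: 40.0
```

Request:
apply_moves --pt "0 0 -0.1 0 0 0 0" --pt "0 0 -0.25 0 0 0 0" --pt "0 0 -0.4 0 0 0 0" --pt "0 0 -0.5 0 0 0 0" --pt "0 0 -0.5 0 0 0 0" --pt "0 0 -0.5 0 0 0 0"

```text
time_s: 6.7
tool_pos: [0.4567, -0.3319, 0.2076]
tool_rot: [-180.0, 0.0, 15.0]
force: [-0.7, 0.5, -3.8]
grip_width: 0.0147
grasp_force: 40.0
```

```bash
python3 - <<'E'
from h import *
o=env.get_obs(); c=cal("wrist"); im=viewer.read_camera("wrist")
p=o["tool_pos"]; print(p,o["tool_rot"],o["grip_width"],o["grasp_force"],o["time_s"],o["force"])
# predicted tier overlay if gripped at its middle
q=[p[0],p[1],o["tool_rot"][2],p[2]+.019-.126]
v=cv2.resize(im[:,:,::-1],None,fx=1.5,fy=1.5,interpolation=cv2.INTER_CUBIC)
m=cv2.resize(render("wrist",c,LONG,q,False),(768,576),interpolation=cv2.INTER_NEAREST)
k,_=cv2.findContours(m,cv2.RETR_CCOMP,cv2.CHAIN_APPROX_NONE); cv2.drawContours(v,k,-1,(0,0,255),1)
M=R.from_euler("z",q[2],degrees=True).as_matrix()
for z in (0,.092):
    for u in proj("wrist",c,np.array([[a*.08,b*.055,z] for a,b in S4])@M.T+[q[0],q[1],q[3]]): cv2.circle(v,tuple(np.round((u+.5)*1.5).astype(int)),3,(255,0,0),1)
cv2.imwrite("pics/held.png",v)
mv(p,o["tool_rot"][2],[.5745,.0155,.26],16.6)
E
```

```text
[ 0.45672014 -0.33188009  0.20760707] [-1.79983965e+02  1.77032985e-02  1.50287932e+01] 0.014702676953131013 39.999676836887375 6.7 [-0.69404237  0.47163307 -3.83712214]
[ 1.0191 -1.5248 -0.262 ] [ 0.      0.     -0.0183]
```

View pics/held.png

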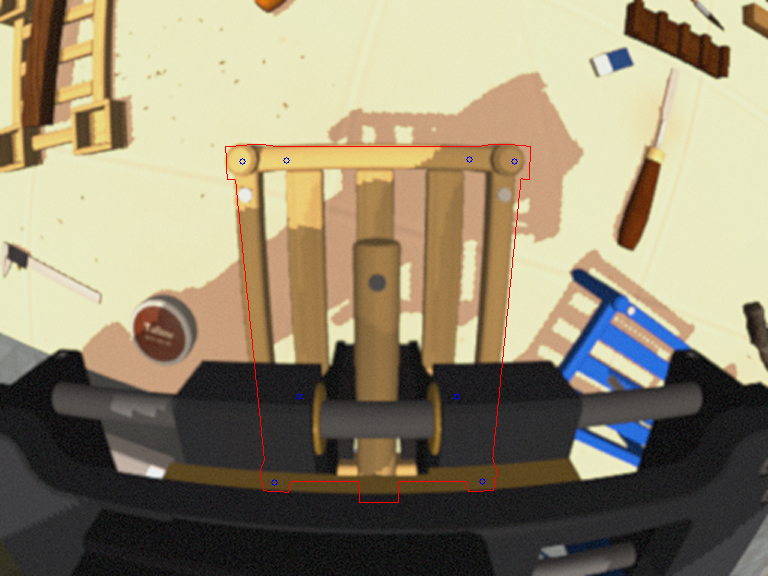

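Held square and level: the post tops at (242,160) and (507,160) are within about 1.5 mm of the prediction. Carrying it to the base.

Request:
apply_moves --pt "0.17 -0.25 0 0 0 -0.01 0" --pt "0.34 -0.5 0 0 0 -0.018 0" --pt "0.51 -0.76 0 0 0 -0.018 0" --pt "0.51 -0.76 0 0 0 -0.018 0" --pt "0.51 -0.76 0 0 0 -0.018 0"

```text
time_s: 7.25
tool_pos: [0.5173, -0.1511, 0.2062]
tool_rot: [-179.8, 0.1, 17.2]
force: [0.1, 0.0, -3.4]
grip_width: 0.015
grasp_force: 40.0
```

Request:
apply_moves --pt "0.13 -0.2 0 0 0 0 0" --pt "0.27 -0.42 0 0 0 0 0" --pt "0.4 -0.6 0 0 0 0 0" --pt "0.48 -0.75 0 0 0 0 0" --pt "0.5 -0.78 0 0 0 0 0" --pt "0.5 -0.78 0 0 0 0 0" --pt "0.5 -0.78 0 0 0 0 0"

```text
time_s: 7.95
tool_pos: [0.5667, 0.0171, 0.2075]
tool_rot: [179.9, 0.1, 16.5]
force: [0.2, -0.4, -3.0]
grip_width: 0.0151
grasp_force: 40.0
```

```bash
python3 - <<'E'
from h import *
o=env.get_obs(); p=o["tool_pos"]; print(p,o["tool_rot"],o["grip_width"],o["time_s"])
mv(p,o["tool_rot"][2],[.574,.0155,.15],16.6)
E
```

```text
[0.56669246 0.01712061 0.20745281] [1.79931336e+02 1.33658579e-01 1.64524446e+01] 0.015119411911436693 7.95
[0.0327 0.0181 0.2873] [ 0.      0.     -0.0017]
```

Request:
apply_moves --pt "0.033 0.018 0.1 0 0 0 0" --pt "0.033 0.018 0.2 0 0 0 0" --pt "0.033 0.018 0.28 0 0 0 0" --pt "0.033 0.018 0.28 0 0 0 0" --pt "0.033 0.018 0.28 0 0 0 0"

```text
time_s: 8.45
tool_pos: [0.5746, 0.0159, 0.1528]
tool_rot: [180.0, 0.0, 16.4]
force: [0.7, 0.5, -2.2]
grip_width: 0.0151
grasp_force: 40.0
```

```bash
python3 - <<'E'
from h import *
o=env.get_obs(); p=o["tool_pos"]; print(p,o["tool_rot"],o["time_s"],o["force"])
W,S=viewer.read_camera("wrist"),viewer.read_camera("scene")
w=cv2.resize(W[:256,90:420,::-1],(660,512),interpolation=cv2.INTER_CUBIC)
cv2.imwrite("pics/above.png",w)
s=cv2.resize(S[120:230,190:310,::-1],(654,600),interpolation=cv2.INTER_CUBIC); cv2.imwrite("pics/aboves.png",s)
E
```

```text
[0.57458844 0.015877   0.15276155] [1.79975652e+02 1.76521139e-02 1.64229452e+01] 8.45 [ 0.66751757  0.52237799 -2.17728947]
```

View pics/above.png

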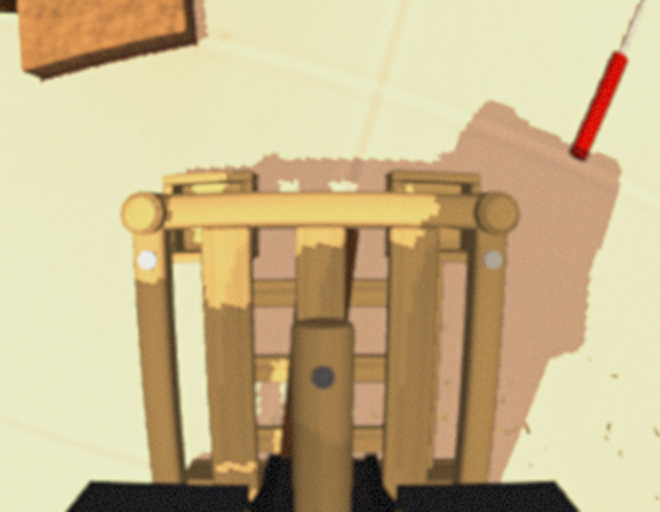

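View pics/aboves.png

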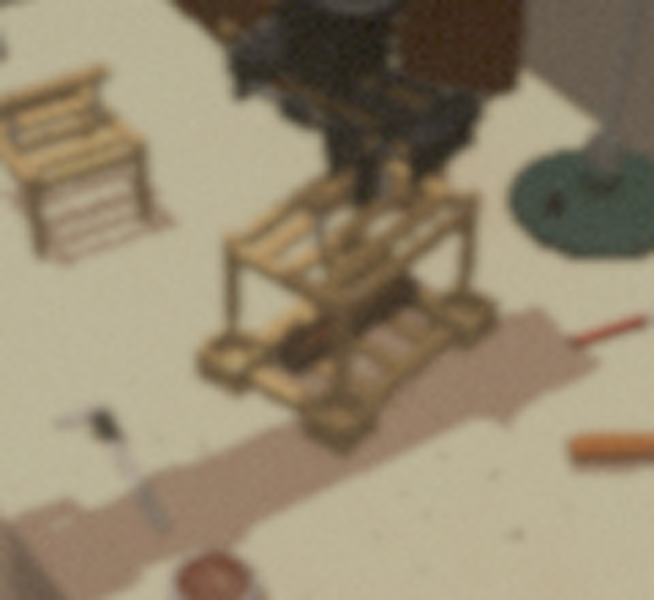

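The wrist view is symmetric: sockets at columns 210 and 434, tier centred at 320. The scene view shows the posts over the sockets. Lowering.

Request:
apply_moves --pt "0 0 0.04 0 0 0 0" --pt "0 0 0.07 0 0 0 0" --pt "0 0 0.1 0 0 0 0" --pt "0 0 0.13 0 0 0 0" --pt "0 0 0.14 0 0 0 0"

```text
time_s: 9.05
tool_pos: [0.5742, 0.0178, 0.1235]
tool_rot: [-180.0, 0.1, 16.6]
force: [0.2, 0.1, -2.8]
grip_width: 0.0149
grasp_force: 40.0
```

Request:
apply_moves --pt "0 0 0.02 0 0 0 0" --pt "0 0 0.04 0 0 0 0" --pt "0 0 0.05 0 0 0 0" --pt "0 0 0.055 0 0 0 0" --pt "0 0 0.055 0 0 0 0"

```text
time_s: 9.55
tool_pos: [0.5748, 0.0178, 0.1136]
tool_rot: [-180.0, -0.0, 16.6]
force: [0.8, 0.3, -3.5]
grip_width: 0.0148
grasp_force: 40.0
```

Request:
apply_moves --pt "0 0 0.005 0 0 0 0" --pt "0 0 0.01 0 0 0 0" --pt "0 0 0.01 0 0 0 0"

```text
time_s: 9.85
tool_pos: [0.5748, 0.0188, 0.1128]
tool_rot: [-179.9, -0.0, 16.6]
force: [-4.0, 1.9, 5.6]
grip_width: 0.0148
grasp_force: 40.0
```

Contact came at the expected seated height. Release and back off.

Request:
apply_moves --pt "0 0 0 0 0 0 1" --pt "0 0 0 0 0 0 1" --pt "0 0 0 0 0 0 1" --pt "0 0 0 0 0 0 1" --pt "0 0 0 0 0 0 1" --pt "0 0 0 0 0 0 1" --pt "0 0 0 0 0 0 1" --pt "0 0 0 0 0 0 1"

```text
time_s: 10.65
tool_pos: [0.5748, 0.0177, 0.1116]
tool_rot: [180.0, -0.0, 16.6]
force: [0.1, -0.5, 0.4]
grip_width: 0.071
grasp_force: 0.0
```

Request:
apply_moves --pt "0 0 -0.1 0 0 0 1" --pt "0 0 -0.3 0 0 0 1" --pt "0 0 -0.5 0 0 0 1" --pt "0 0 -0.8 0 0 0 1" --pt "0 0 -1 0 0 0 1" --pt "0 0 -1 0 0 0 1" --pt "0 0 -1 0 0 0 1"

```text
time_s: 11.35
tool_pos: [0.5754, 0.0176, 0.3128]
tool_rot: [-180.0, -0.2, 16.6]
force: [0.0, -0.4, 0.2]
grip_width: 0.0872
grasp_force: 0.0
```

```bash
python3 - <<'E'
from h import *
o=env.get_obs(); print(o["tool_pos"],o["time_s"],o["force"],o["grip_width"])
W,S=viewer.read_camera("wrist"),viewer.read_camera("scene")
a=cv2.resize(W[:300,90:420,::-1],(396,360),interpolation=cv2.INTER_CUBIC)
s=cv2.resize(S[120:230,190:310,::-1],(393,360),interpolation=cv2.INTER_CUBIC); cv2.imwrite("pics/end.png",np.hstack([a,s]))
c=cal("wrist"); 
for d in masks_of("wrist","long_tier"): print(d["location"],d["conf"],d["pixels"].sum())
E
```

```text
[0.57543488 0.01764779 0.31278331] 11.35 [ 0.02432541 -0.36720665  0.15400688] 0.08715712550536836
[250.6, 166.1] 0.63 8082
```

View pics/end.png

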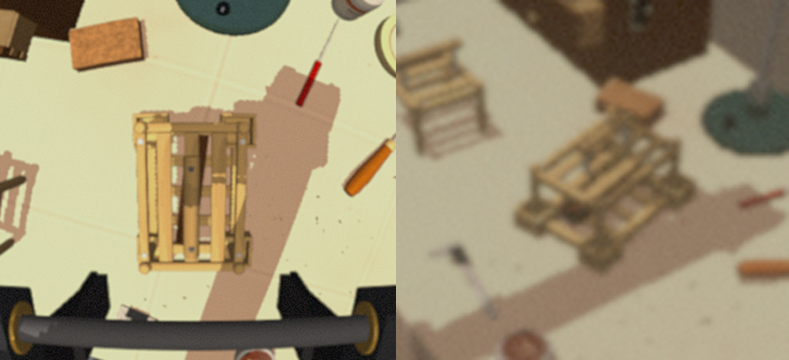

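The left (wrist) panel shows the tier square over the base, corners near (140,125) and (245,265). The right (scene) panel shows its posts down in the sockets near (540,215), (600,245) and (675,185), and the gripper is clear.

```bash
python3 -c "
from cell import env
print(env.sign_off())"
```

```text
the job is handed in; nothing more can be done
None
```

The long tier is standing on the base frame, released, and the job is handed in at about 11.5 s; contact came at the seated height and the last pictures show its posts in the sockets, and the short and blue tiers were not touched.

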